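# Prop open the sample chest

## Task

Lift the lid of the tall sample chest right up to its stop, then swing the steel prop rod on the chest's right-hand side up and over until its cross pin sits home in the holding slot under the lid's edge, so that the lid stays propped open. Leave the low case beside it shut.

Things in the scene. Friction and masses are not known exactly. Their poses are not given: they have to be found in the camera images.
- chest: The tall grey metal sample chest, fixed, open-topped box 170 (x) x 180 (y) x 110 mm with vials inside. Origin: middle of its underside. x points to its rear (away from the robot when square), y to its left, z up. The lid's hinge line is along y at x = +85, z = 110 mm; the prop rod's pivot line is along y at x = -2, z = 85 mm, outside the right-hand (-y) wall, whose face is at y = -90 mm.
- chest_lid (a joint): Lid of the tall chest, 180 (x) x 200 (y) x 10 mm, 0.35 kg: opening angle, 0 shut, its stop 1.065 rad (61 degrees). The front goes up. The stiff hinge holds the lid where it is left above about 0.8 rad; lower down it falls shut. About 3 N at the knob lifts it.
- lid_knob (a point): Centre of the white T grip in front of the tall chest's lid: a cross bar 20 mm thick and 30 mm long along the chest's y, on a 10 mm stem, 30 mm clear of the lid's front edge. 220 mm from the hinge line (5 mm above it when shut), it moves on that arc. Held by its two ends it can turn between the fingers.
- prop_rod (a joint): Prop rod on the chest's right-hand side: swing angle about its pivot; 0 lying flat, pointing to the chest's front; it swings up and over to the rear; upright at 1.57; 1.835 rad with its pin home in the slot (lid at 1.05). Loose pivot: short of upright it falls back to 0, past upright it falls into the slot by itself if the lid is up at its stop. Under 1 N moves it.
- rod_grip (a point): Centre of the white round grip on the outer end of the rod's cross pin: 16 mm diameter, 36 mm long, along the chest's y, 63 mm out from the chest's right-hand wall, 104 mm from the rod's pivot line, on which arc it moves. Nothing of the chest or lid lies within 30 mm of it toward the front and rear; it can turn between the fingers.
- rod_pin (a point): Middle of the inner end of the rod's steel cross pin (8 mm diameter, along the chest's y, at the rod's free end, 104 mm from the pivot line), the part that goes into the holding slot; it lies 56 mm nearer to the chest than the grip's centre.
- holding_slot (a point): Seat of the holding slot: where the pin's middle lies when home. The slot is a steel bracket, 10.6 mm wide inside with a flared mouth about 31 mm wide, under the right-hand edge of the lid, 95 mm from the hinge line and 14 mm below the lid's underside. It moves with the lid; with the lid raised, its mouth faces the chest's front and the rod's pin swings straight in.
- low_case: The low grey case of the same make but without a rod, fixed, 150 (x) x 160 (y) x 64 mm shut; leave it alone. Origin: middle of its underside; z up. A similar white T grip stands 117 mm in front of the origin, 60 mm up.
- case_lid (a joint): Lid of the low case: 0 shut, growing as it opens; it must stay shut.

How it is judged:
By the outcome, as a careful person would: the job done as asked, in the order asked, and still so for the second after the job is handed in, with the robot touching nothing.
It also fails if it takes over 56 s, if anything falls off the work surface, if the arm or the gripper's body presses on something with over 40 N, if the wrist force passes 120 N, or if a joint passes its speed limit or range.

## Robot

A 6-joint arm with a two-finger parallel gripper is mounted at the origin on a cart in front of the work surface, level with it; the furniture and walls round the work are solid. World frame = base frame: x ahead of the robot, y to its left, z up, the work surface at z = 0. Lengths are in m, angles in rad, forces in N, time in s.
With the tool pointing down it reaches from about 0.375 to 0.9 m from the base axis. Payload 3.1 kg.
Tool frame: the origin (TCP) lies where the fingers leave the gripper's body, on its centre line; the fingertips stand 70 mm ahead of it and the grasp point (between the pads) lies 51 mm ahead of it; z points along the fingers, y is the line along which they close (so a half turn about z gives the same grasp; the last joint's range is limited). The gripper opens to 87 mm and grips with 3 to 60 N. Pads are 19 mm wide; open, the fingers measure 117 mm over their backs; the gripper's body (75 mm by 190 mm) begins 51 mm behind the grasp point.
Start: joints at [-1.488, 0.527, 1.433, -0, 1.181, -0.178], TCP at [0.161, -0.604, 0.292] pointing down, gripper open.
Joint ranges: [-3.08, 3.08], [-0.75, 2.2], [0.22, 2.44], [-1.43, 4.57], [0, 2.65], [-2.85, 2.85]. Speed limits (rad/s): [2.79, 2.79, 3.14, 3.14, 3.14, 3.14].

## Interface

Orientations are given as a unit quaternion [x, y, z, w].
In Python, from rig import robot gives the robot as it stands.
- The arm moves only by the tool send_rows, never from a script. Its argument "deltas" is text: rows parted by semicolons, each of 7 numbers parted by spaces: the shift along the tool's x, y, z in mm, then the turn, a rotation vector about the tool's x, y, z in degrees, then the opening, from 0 (shut) to 1 (fully open). A call has 1 to 10 rows; each row shifts and turns the commanded pose from where the row before left it, along the tool's axes as they then stand; what a row does not reach is not made up. A row lasts 1/8 s, in which the tool goes at most 62.5 mm and 10.7 degrees, less where a joint would pass 70% of its speed; a pose out of reach is approached as far as the arm can. A call is refused whole if a number of a shift passes 62.5 or a number of a turn 10.7, either way. A call with a gripper value outside its range is refused whole. The fingers move at their own pace and stop on an object; "newtons" is the grip in N (left out, the last holds). Time passes only in rows, so rows that do not move let the fingers close. It gives the time, the measured TCP pose, the force, the opening and the grip force at its end, in the units of the state.
- robot.get_obs(): the state, without advancing time (a new reading comes with each control period).
- robot.camera(name): name is "scene" or "side" or "wrist"; returns a dict with "image" (384x512x3 uint8, red, green, blue), "depth" (384x512 float32, m along the optical axis (not along the pixel's ray), 0 where there is no reading), "fovy" (degrees; the focal length in pixels is half the picture's height over the tangent of half this angle, whatever the lens; pixels are square), "cx", "cy" (the principal point, pixels), "rvec" (rotation vector, rad) and "tvec" (3), from world to camera coordinates, as OpenCV has them. Camera axes: x right, y down, z forward; pixel columns grow to the right and rows downward; lengths in m; the calibration is good to about 2 mm. A picture is of the moment at which its call begins.
- robot.hand_in(): hands the job in; it is judged then, once.
Trained networks look in the newest picture that a camera, given by its name, has taken for a name from the list of things; names that differ only in an ending like _2 or _b are one class to them, and where a whole thing is asked for, a point or a joint stands for the part that bears it (a point fixed in the world has none). Each returns a list of dicts, best first, with "p" (0 to 1); they miss things now and then, are a little off and sometimes report something else, mostly with a low value. They report only what shows in the picture. A call takes as long as a camera call.
- robot.find_in(camera, thing): "box" ([left, top, right, bottom] in pixels, round what is visible of it).
- robot.cut_out(camera, thing): "region" (384x512 bool, what is visible of it) and "box" ([left, top, right, bottom] in pixels, round what is visible of it).
The state is a dict: "time": time; "q": joint angles; "joint_velocities": joint speeds; "joint_torque": joint torques, N m; "position": TCP position; "tool_rot": TCP orientation; "ft_force": force on the tool from outside, world axes, zero at the start; "moment": the same for the moment, N m; "grip_width": finger opening in m; "grip_force": force on a finger pad.
Only numpy, scipy, OpenCV 4.12 (cv2) and the standard library are available. Lean on these libraries where they do the work, as an engineer would, in place of code of your own. Each camera call takes 0.05 s, during which the arm holds its last target. There are 200 camera calls.

## Working session

There is one attempt and no reset: what is moved stays moved. The work goes in short steps, Python scripts to look and compute and a tool call to move; the robot and the scene stay as the last step left them, time stands still between calls to the robot, and variables do not carry over. Pictures are saved under pics/ and viewed, at most 10 in all, crops included, and the job is handed in when it is done.

Besides the shell and the picture viewer there is one more tool, called as name(argument=value, ...) on one line, values as JSON. send_rows: Moves the arm, as the interface text tells. Its arguments: {"type":"object","properties":{"deltas":{"type":"string"},"newtons":{"type":"number"}},"required":["deltas"]}

```bash
mkdir -p pics
cat > h.py <<'E'
import numpy as np, cv2
from scipy.spatial.transform import Rotation as R
from rig import robot
def K(c):
    f=c["image"].shape[0]/2/np.tan(np.radians(c["fovy"])/2); return f
def cloud(c):
    f=K(c); d=c["depth"]; v,u=np.mgrid[:d.shape[0],:d.shape[1]]
    p=np.stack([(u-c["cx"])/f*d,(v-c["cy"])/f*d,d],-1)
    Rm=R.from_rotvec(np.ravel(c["rvec"])).as_matrix()
    return (p-np.ravel(c["tvec"]))@Rm
def save(c,n): cv2.imwrite("pics/"+n,c["image"][...,::-1])
E
python3 - <<'E'
from h import *
ims=[]
for n in ["scene","side"]:
    c=robot.camera(n); W=cloud(c); ims.append(c["image"])
    for t in ["chest","chest_lid","lid_knob","rod_grip","prop_rod","low_case"]:
        for r in robot.cut_out(n,t)[:2]:
            m=r["region"]&(c["depth"]>0); 
            if m.sum(): print(n,t,round(r["p"],2),np.round(r["box"]),np.round(np.median(W[m],0),3),np.round(np.percentile(W[m],[3],axis=0),3),np.round(np.percentile(W[m],[97],axis=0),3))
    save(c,n+"0.png")
cv2.imwrite("pics/a.png",cv2.resize(np.hstack(ims),(800,300))[...,::-1])
print(robot.get_obs())
E
```

```text
scene chest 0.7 [242. 176. 347. 261.] [ 0.471 -0.152  0.096] [[ 0.446 -0.237  0.01 ]] [[ 0.623 -0.039  0.123]]
scene chest_lid 0.75 [239. 181. 345. 226.] [ 0.52  -0.135  0.121] [[ 0.409 -0.221  0.086]] [[ 0.629 -0.029  0.124]]
scene lid_knob 0.78 [240. 181. 347. 223.] [ 0.52  -0.135  0.121] [[ 0.409 -0.221  0.101]] [[ 0.624 -0.031  0.124]]
scene rod_grip 0.85 [308. 221. 346. 246.] [ 0.452 -0.25   0.088] [[ 0.446 -0.298  0.082]] [[ 0.537 -0.228  0.093]]
scene prop_rod 0.76 [309. 224. 345. 247.] [ 0.451 -0.272  0.088] [[ 0.446 -0.3    0.081]] [[ 0.501 -0.23   0.093]]
scene prop_rod 0.26 [240. 180. 344. 223.] [ 0.523 -0.135  0.121] [[ 0.41  -0.221  0.08 ]] [[ 0.636 -0.025  0.124]]
scene low_case 0.58 [146. 174. 225. 222.] [0.482 0.189 0.06 ] [[0.403 0.148 0.009]] [[0.58  0.283 0.066]]
side chest 0.92 [212. 158. 296. 221.] [ 0.537 -0.038  0.103] [[ 0.452 -0.205  0.012]] [[ 0.621 -0.023  0.123]]
side chest_lid 0.88 [212. 160. 296. 188.] [ 0.532 -0.101  0.121] [[ 0.422 -0.218  0.111]] [[ 0.622 -0.019  0.123]]
side chest_lid 0.49 [213. 156. 295. 224.] [ 0.536 -0.038  0.101] [[ 0.451 -0.211 
[... 281 characters left out ...]
.48850693e+00,  5.27460529e-01,  1.43269797e+00,  2.19702251e-06,
        1.18136208e+00, -1.78487657e-01]), 'joint_velocities': array([ 5.39777826e-04, -6.94518583e-04, -1.60800099e-03, -1.08233886e-05,
        9.51668547e-04,  8.33935056e-04]), 'joint_torque': array([-2.22455034e-03, -4.39875019e+01, -1.76949370e+01,  6.32902631e-02,
        5.02847414e-02, -1.01327467e-05]), 'position': array([ 0.16117994, -0.6038458 ,  0.29227332]), 'tool_rot': array([ 9.91511506e-01,  1.30018969e-01, -7.17620978e-07,  3.60450100e-05]), 'ft_force': array([ 0.21695832,  0.14321051, -0.36091046]), 'moment': array([-0.02850914,  0.08934534,  0.01599475]), 'grip_force': 0.0, 'grip_width': 0.0872252320528153}
```

View pics/scene0.png

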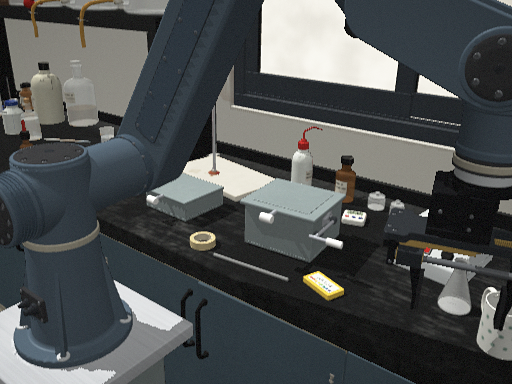

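View pics/side0.png

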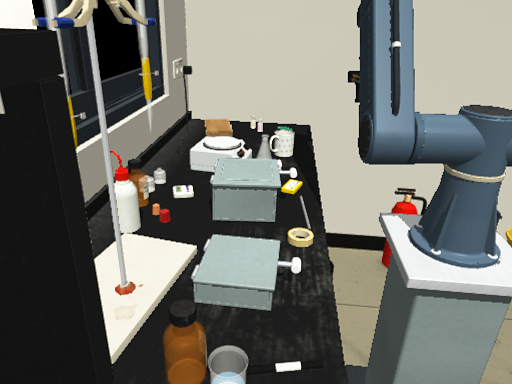

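The scene picture shows the tall chest at about (292,215), its knob at (267,217), the rod grip at (335,244) and the low case at (187,197). In the side picture the chest is at (247,187) and the low case at (237,270). Next I'll fit the chest pose.

```bash
cat >> h.py <<'E'
def rect(P):
    r=cv2.minAreaRect(P[:,:2].astype(np.float32)); return r
E
python3 - <<'E'
from h import *
A=[];kn=[];gr=[]
for n in ["scene","side"]:
    c=robot.camera(n); W=cloud(c)
    m=(c["depth"]>0)&(abs(W[...,2]-.121)<.006)&(W[...,0]>.38)&(W[...,0]<.68)&(W[...,1]<.02)&(W[...,1]>-.26)
    m=cv2.morphologyEx(m.astype(np.uint8),cv2.MORPH_OPEN,np.ones((5,5)))>0
    P=W[m]; print(n,len(P),np.median(P[:,2]),rect(P)); A.append(P)
    w=(c["image"].min(-1)>175)&(c["depth"]>0)
    for nm,lo,hi in[("knob",(.36,-.2,.08),(.45,-.05,.14)),("grip",(.40,-.34,.06),(.52,-.24,.12))]:
        q=w&np.all((W>lo)&(W<hi),-1); 
        if q.sum(): print(nm,q.sum(),W[q].mean(0).round(4),W[q].min(0).round(3),W[q].max(0).round(3))
P=np.vstack(A); r=rect(P); print(r)
E
```

```text
scene 2645 0.121294628557941 ((0.5169166326522827, -0.12455151230096817), (0.2337130308151245, 0.2008180171251297), 5.115516185760498)
knob 90 [ 0.4108 -0.1339  0.1212] [ 0.4   -0.149  0.115] [ 0.449 -0.118  0.126]
grip 108 [ 0.4511 -0.2785  0.0891] [ 0.444 -0.3    0.084] [ 0.46  -0.241  0.094]
side 1774 0.12140121144513241 ((0.518348753452301, -0.12266272306442261), (0.2254129946231842, 0.20386569201946259), 5.3842291831970215)
knob 78 [ 0.4203 -0.1245  0.1194] [ 0.404 -0.147  0.107] [ 0.45  -0.053  0.127]
grip 24 [ 0.4541 -0.2731  0.0903] [ 0.449 -0.304  0.084] [ 0.46  -0.246  0.094]
((0.5169987678527832, -0.12284925580024719), (0.23412726819515228, 0.20394466817378998), 5.399147987365723)
```

send_rows(deltas="0 0 0 0 0 9.8 1;30 -45 0 0 0 0 1;32 -49 0 0 0 0 1;32 -49 0 0 0 0 1;32 -49 0 0 0 0 1;32 -49 0 0 0 0 1;32 -49 0 0 0 0 1;32 -49 0 0 0 0 1;31 -47 0 0 0 0 1;30 -45 0 0 0 0 1")

```text
time: 2.05
position: [0.4052, -0.1476, 0.2926]
tool_rot: [0.999, 0.045, 0.001, 0.0]
ft_force: [0.4, -0.4, 0.4]
grip_width: 0.087
grip_force: 0.0
```

send_rows(deltas="10 -15 0 0 0 0 1;0 0 0 0 0 0 1;0 0 0 0 0 0 1")

```text
time: 2.42
position: [0.4129, -0.134, 0.2923]
tool_rot: [0.999, 0.045, 0.0, 0.0]
ft_force: [-0.4, 1.2, 0.6]
grip_width: 0.0869
grip_force: 0.0
```

```bash
cat >> h.py <<'E'
O=np.array([.547,-.121,0]); YAW=np.radians(5.2)
def tc(p): return R.from_euler('z',-YAW).apply(np.asarray(p)-O)   # world->chest
def tool(p,s): return R.from_quat(s["tool_rot"]).inv().apply(np.asarray(p)-s["position"])*1000
E
python3 - <<'E'
from h import *
s=robot.get_obs(); print(s["position"],s["q"],"yaw",np.degrees(R.from_quat(s["tool_rot"]).as_matrix()[:2,0]))
c=robot.camera("wrist"); W=cloud(c); save(c,"w1.png")
d=c["depth"]>0
m=d&(abs(W[...,2]-.121)<.004)&(W[...,0]>.38)
m=cv2.morphologyEx(m.astype(np.uint8),cv2.MORPH_OPEN,np.ones((9,9)))>0
print(m.sum(),rect(W[m]))
w=(c["image"].min(-1)>150)&d&(W[...,2]>.1)&(W[...,2]<.135)
for r in robot.cut_out("wrist","lid_knob")[:3]:
    q=r["region"]&w
    print(r["p"],r["box"],q.sum()); 
    if q.sum(): print(W[q].mean(0),np.percentile(W[q],[3,97],axis=0).round(4)); print("chest",tc(W[q].mean(0)).round(4))
E
```

```text
[ 0.41291461 -0.13399523  0.29234639] [-5.72128878e-01  2.71116825e-01  1.88920816e+00 -4.84914492e-04
  9.80889210e-01  9.09433054e-01] yaw [57.06643491  5.1213619 ]
35981 ((0.49473220109939575, -0.12704849243164062), (0.14345501363277435, 0.20033347606658936), 5.2446980476379395)
0.65 [129.3, 0.3, 382.1, 205.4] 35109
[ 0.51212186 -0.12170796  0.12183582] [[ 0.4479 -0.2148  0.1197]
 [ 0.5645 -0.0329  0.1237]]
chest [-0.0348  0.0025  0.1218]
```

View pics/w1.png

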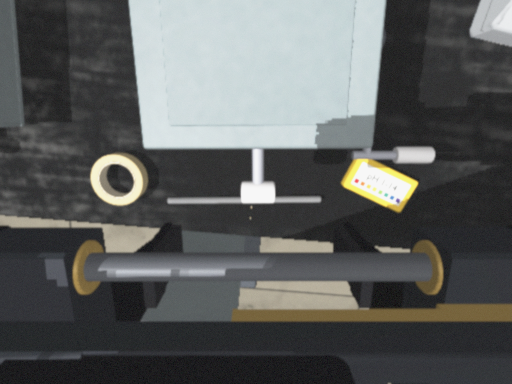

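The wrist view shows the knob bar at about (258,192), the lid's front edge at row 148 and the rod grip at (413,155). The lid edge fit agrees with a yaw of 5.2°.

Run:
```python
from h import *
c=robot.camera("wrist"); W=cloud(c); s=robot.get_obs()
for n,(u0,u1,v0,v1),lo in[("knob",(238,280,180,206),.1),("grip",(394,436,144,166),.06)]:
    b=W[v0:v1,u0:u1].reshape(-1,3); b=b[b[:,2]>lo]; 
    mid=(np.percentile(b,2,axis=0)+np.percentile(b,98,axis=0))/2
    print(n,len(b),mid.round(4),b.max(0).round(4),"chest",tc(mid).round(4),"tool",tool(mid,s).round(1))
```

```text
knob 715 [ 0.4146 -0.1347  0.1216] [ 0.4837 -0.1192  0.3851] chest [-0.1331 -0.0017  0.1216] tool [  1.8   0.5 170.7]
grip 634 [ 0.4571 -0.2832  0.0899] [ 0.4837 -0.1285  0.3851] chest [-0.1042 -0.1534  0.0899] tool [ 31.1 152.1 202.4]
```

send_rows(deltas="2 0 30 0 0 0 1;0 0 45 0 0 0 0.8;0 0 35 0 0 0 0.6;0 0 16 0 0 0 0.6;0 0 0 0 0 0 0.2;0 0 0 0 0 0 0.2;0 0 0 0 0 0 0.2;0 0 0 0 0 0 0.2", newtons=20)

```text
time: 3.58
position: [0.4155, -0.1338, 0.1671]
tool_rot: [0.999, 0.045, 0.001, 0.001]
ft_force: [-2.0, -2.0, 2.5]
grip_width: 0.0299
grip_force: 20.0
```

Run:
```python
import numpy as np
# arc steps for knob, grasp follows; tool x=rearward, z=down
p=.0227; th=np.linspace(0,1.085,15)
x=220*(np.cos(p)-np.cos(th+p)); z=220*(np.sin(th+p)-np.sin(p))
print(np.c_[np.diff(x),-np.diff(z)].round(1), x[-1],z[-1])
```

```text
[[  1.  -17. ]
 [  2.4 -16.9]
 [  3.7 -16.6]
 [  4.9 -16.3]
 [  6.2 -15.9]
 [  7.4 -15.4]
 [  8.6 -14.7]
 [  9.7 -14. ]
 [ 10.7 -13.2]
 [ 11.7 -12.4]
 [ 12.7 -11.4]
 [ 13.5 -10.4]
 [ 14.3  -9.3]
 [ 14.9  -8.2]] 121.6648224638111 191.8346199956708
```

send_rows(deltas="1 0 -17 0 0 0 0.2;2.4 0 -16.9 0 0 0 0.2;3.7 0 -16.6 0 0 0 0.2;4.9 0 -16.3 0 0 0 0.2;6.2 0 -15.9 0 0 0 0.2;7.4 0 -15.4 0 0 0 0.2;8.6 0 -14.7 0 0 0 0.2;9.7 0 -14 0 0 0 0.2")

```text
time: 4.58
position: [0.4584, -0.1298, 0.2935]
tool_rot: [0.999, 0.045, -0.001, 0.001]
ft_force: [1.0, -3.7, -5.0]
grip_width: 0.0298
grip_force: 20.0
```

send_rows(deltas="10.7 0 -13.2 0 0 0 0.2;11.7 0 -12.4 0 0 0 0.2;12.7 0 -11.4 0 0 0 0.2;13.5 0 -10.4 0 0 0 0.2;14.3 0 -9.3 0 0 0 0.2;0 0 0 0 0 0 0.2")

```text
time: 5.32
position: [0.5215, -0.1239, 0.3507]
tool_rot: [0.999, 0.045, 0.0, 0.001]
ft_force: [-2.0, -2.2, 4.6]
grip_width: 0.0301
grip_force: 20.0
```

send_rows(deltas="7 0 -4.2 0 0 0 0.2;5 0 -2.8 0 0 0 0.2;0 0 0 0 0 0 0.2")

```text
time: 5.7
position: [0.5331, -0.1229, 0.3571]
tool_rot: [0.999, 0.045, -0.0, 0.0]
ft_force: [-3.2, -3.3, 4.4]
grip_width: 0.0295
grip_force: 20.0
```

send_rows(deltas="3 0 -1.5 0 0 0 0.2;0 0 0 0 0 0 0.2")

```text
time: 5.95
position: [0.534, -0.1228, 0.3573]
tool_rot: [0.999, 0.045, -0.003, 0.0]
ft_force: [-7.1, -4.9, 2.3]
grip_width: 0.0298
grip_force: 20.0
```

send_rows(deltas="-1 0 0 0 0 0 0.7;0 0 0 0 0 0 0.7;0 0 0 0 0 0 0.7;0 0 -15 0 0 0 0.7;0 0 -45 0 0 0 0.7;-22 39 0 0 0 0 0.7;-22 39 0 0 0 0 0.7;-22 39 0 0 0 0 0.7;-22 39 0 0 0 0 0.7")

```text
time: 7.08
position: [0.4614, -0.2869, 0.4197]
tool_rot: [0.999, 0.045, 0.001, 0.001]
ft_force: [1.0, 0.4, 0.1]
grip_width: 0.0612
grip_force: 0.0
```

send_rows(deltas="0 0 0 0 0 -10 0.7;0 0 0 0 0 -10 0.7;0 0 0 0 0 -10 0.7;0 0 0 0 0 -10 0.7;0 0 0 0 0 -10 0.7;0 0 0 0 0 -10 0.7;0 0 0 0 0 -10 0.7;0 0 0 0 0 -10 0.7;0 0 0 0 0 -10 0.7;0 0 0 0 0 0 0.7")

```text
time: 8.32
position: [0.462, -0.2857, 0.4193]
tool_rot: [0.675, 0.737, 0.0, 0.001]
ft_force: [-0.2, -0.3, -0.6]
grip_width: 0.0609
grip_force: 0.0
```

Run:
```python
from h import *
s=robot.get_obs(); print(s["position"],tc(s["position"]),s["q"].round(2),R.from_quat(s["tool_rot"]).as_matrix().round(3))
c=robot.camera("scene"); W=cloud(c)
c2=robot.camera("wrist"); W2=cloud(c2)
c3=robot.camera("side"); W3=cloud(c3)
for n,CW,cc in[("scene",W,c),("wrist",W2,c2),("side",W3,c3)]:
    C=tc(CW.reshape(-1,3)); d=(cc["depth"]>0).ravel()
    L=C[d&(abs(C[:,1])<.09)&(C[:,0]>-.05)&(C[:,0]<.06)&(C[:,2]>.16)&(C[:,2]<.29)]
    if len(L)>50:
        k=np.polyfit(L[:,0],L[:,2],1); print(n,len(L),"lid angle",np.arctan(-k[0]),k)
    w=d&(cc["image"].min(-1)>150).ravel()&(abs(C[:,1]+.155)<.03)&(C[:,0]<-.06)&(C[:,0]>-.15)&(C[:,2]>.06)&(C[:,2]<.12)
    if w.sum(): print(n,"grip",w.sum(),np.percentile(C[w],[3,50,97],axis=0).round(4))
cv2.imwrite("pics/b.png",cv2.resize(np.hstack([c["image"],c2["image"]]),(800,300))[...,::-1])
```

```text
[ 0.46201072 -0.28566315  0.41930459] [-0.09956334 -0.15628266  0.41930459] [-0.76  0.29  1.47  0.    1.39 -0.85] [[-0.088  0.996  0.002]
 [ 0.996  0.088 -0.001]
 [-0.001  0.001 -1.   ]]
scene 2416 lid angle 1.0724845880178104 [-1.83785559  0.26609209]
scene grip 106 [[-0.1156 -0.1699  0.084 ]
 [-0.1104 -0.153   0.0892]
 [-0.1035 -0.1279  0.0938]]
wrist 2957 lid angle 0.9716927810113813 [-1.46451142  0.27608251]
wrist grip 339 [[-0.1119 -0.1699  0.0859]
 [-0.1047 -0.1495  0.0912]
 [-0.0977 -0.1267  0.0939]]
side 348 lid angle 0.9921582117346781 [-1.5308691   0.27489247]
side grip 29 [[-0.1122 -0.1695  0.083 ]
 [-0.1043 -0.1428  0.0907]
 [-0.0983 -0.1318  0.0942]]
```

View pics/b.png

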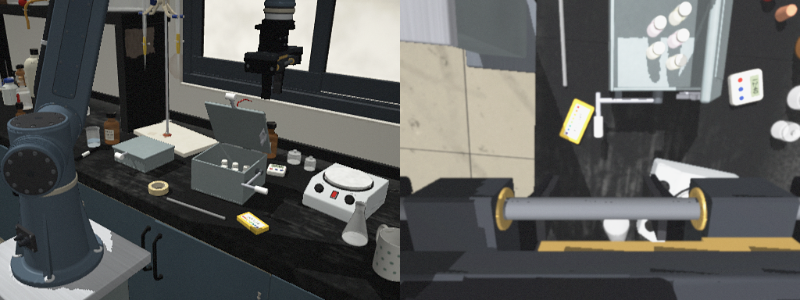

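The lid stands at its stop (about 1.07 rad from the scene camera) and the low case is shut. The rod is still flat, with its grip at (598,115) in the composite, so I'll descend on it.

send_rows(deltas="0 -5.5 40 0 0 0 0.6;0 0 55 0 0 0 0.6;0 0 55 0 0 0 0.6;0 0 50 0 0 0 0.6;0 0 40 0 0 0 0.6;0 0 25 0 0 0 0.6;0 0 17 0 0 0 0.6;0 0 0 0 0 0 0.1;0 0 0 0 0 0 0.1;0 0 0 0 0 0 0.1", newtons=8)

```text
time: 9.72
position: [0.4567, -0.2866, 0.1373]
tool_rot: [0.675, 0.738, -0.0, 0.001]
ft_force: [-0.1, 0.3, -0.3]
grip_width: 0.0304
grip_force: 0.0
```

send_rows(deltas="0 0 0 0 0 0 0.1;0 0 0 0 0 0 0.1")

```text
time: 9.98
position: [0.4569, -0.2863, 0.1369]
tool_rot: [0.675, 0.738, 0.0, 0.001]
ft_force: [2.0, 0.3, 1.9]
grip_width: 0.0156
grip_force: 8.0
```

Run:
```python
from h import *
s=robot.get_obs(); print(tc(s["position"]))
th=np.linspace(0,1.80,19)
x=104*(1-np.cos(th)); z=104*np.sin(th)
print(np.c_[np.diff(x),-np.diff(z)].round(1),x[-1],z[-1])
```

```text
[-0.10469684 -0.15645315  0.13689823]
[[  0.5 -10.4]
 [  1.6 -10.3]
 [  2.6 -10.1]
 [  3.6  -9.8]
 [  4.5  -9.4]
 [  5.4  -8.9]
 [  6.3  -8.3]
 [  7.1  -7.6]
 [  7.8  -6.9]
 [  8.5  -6. ]
 [  9.   -5.2]
 [  9.5  -4.2]
 [  9.9  -3.3]
 [ 10.1  -2.3]
 [ 10.3  -1.3]
 [ 10.4  -0.2]
 [ 10.4   0.8]
 [ 10.2   1.9]] 127.62901784808105 101.2801536113323
```

send_rows(deltas="0 0.5 -10.4 0 0 0 0.1;0 1.6 -10.3 0 0 0 0.1;0 2.6 -10.1 0 0 0 0.1;0 3.6 -9.8 0 0 0 0.1;0 4.5 -9.4 0 0 0 0.1;0 5.4 -8.9 0 0 0 0.1;0 6.3 -8.3 0 0 0 0.1;0 7.1 -7.6 0 0 0 0.1")

```text
time: 10.98
position: [0.4903, -0.2831, 0.2109]
tool_rot: [0.675, 0.738, 0.002, 0.002]
ft_force: [10.1, 0.3, -12.4]
grip_width: 0.0158
grip_force: 8.0
```

send_rows(deltas="0 7.8 -6.9 0 0 0 0.1;0 8.5 -6 0 0 0 0.1;0 9 -5.2 0 0 0 0.1;0 9.5 -4.2 0 0 0 0.1;0 9.9 -3.3 0 0 0 0.1;0 10.1 -2.3 0 0 0 0.1;0 10.3 -1.3 0 0 0 0.1")

```text
time: 11.85
position: [0.5529, -0.2774, 0.241]
tool_rot: [0.675, 0.738, -0.0, 0.0]
ft_force: [-0.9, -0.7, 0.7]
grip_width: 0.0156
grip_force: 8.0
```

send_rows(deltas="0 10.4 -0.2 0 0 0 0.1;0 10.4 0.8 0 0 0 0.1;0 0 0 0 0 0 0.1")

```text
time: 12.22
position: [0.5743, -0.2754, 0.2396]
tool_rot: [0.674, 0.738, 0.0, 0.001]
ft_force: [0.6, 0.4, 2.5]
grip_width: 0.0156
grip_force: 8.0
```

Run:
```python
from h import *
s=robot.get_obs(); print(tc(s["position"]),s["grip_width"])
c=robot.camera("scene"); c2=robot.camera("wrist")
C=tc(cloud(c).reshape(-1,3)); L=C[(abs(C[:,1])<.09)&(C[:,0]>-.05)&(C[:,0]<.06)&(C[:,2]>.16)&(C[:,2]<.29)]
k=np.polyfit(L[:,0],L[:,2],1); print("lid",np.arctan(-k[0]))
a=cv2.resize(c["image"][120:280,180:393],(400,300)); b=cv2.resize(c2["image"],(400,300))
cv2.imwrite("pics/c.png",np.hstack([a,b])[...,::-1])
```

```text
[ 0.01323656 -0.15628766  0.23960828] 0.015562633452002782
lid 1.0726045966425737
```

View pics/c.png

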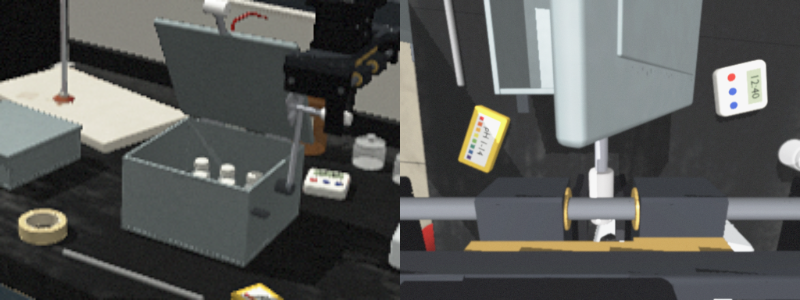

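The rod is past upright in the fingers: left half, (300,150), just short of the bracket, with the lid still up. I'll ease it home.

send_rows(deltas="0 6 1 0 0 0 0.1;0 5 1.2 0 0 0 0.1;0 0 0 0 0 0 0.1")

```text
time: 12.7
position: [0.5844, -0.2745, 0.2371]
tool_rot: [0.675, 0.738, 0.0, -0.0]
ft_force: [0.2, -0.0, 0.2]
grip_width: 0.0153
grip_force: 8.0
```

send_rows(deltas="0 2 0.5 0 0 0 0.1;0 0 0 0 0 0 0.1")

```text
time: 12.95
position: [0.5861, -0.2744, 0.2367]
tool_rot: [0.675, 0.738, -0.0, -0.0]
ft_force: [-0.6, -0.6, 0.2]
grip_width: 0.0153
grip_force: 8.0
```

Run:
```python
from h import *
s=robot.get_obs(); print(tc(s["position"]),s["ft_force"])
```

```text
[ 0.02499719 -0.15628381  0.23672085] [-0.56721992 -0.59429672  0.16852492]
```

send_rows(deltas="0 2 0.6 0 0 0 0.1;0 0 0 0 0 0 0.1")

```text
time: 13.2
position: [0.5882, -0.2741, 0.2362]
tool_rot: [0.675, 0.738, 0.0, -0.0]
ft_force: [-0.9, 0.2, 0.4]
grip_width: 0.0157
grip_force: 8.0
```

send_rows(deltas="0 2 0.6 0 0 0 0.1;0 0 0 0 0 0 0.1")

```text
time: 13.45
position: [0.5898, -0.2741, 0.2358]
tool_rot: [0.675, 0.738, -0.0, -0.0]
ft_force: [-1.7, -0.4, 1.9]
grip_width: 0.0157
grip_force: 8.0
```

send_rows(deltas="0 2 0.6 0 0 0 0.1;0 0 0 0 0 0 0.1")

```text
time: 13.7
position: [0.5903, -0.274, 0.2357]
tool_rot: [0.674, 0.738, -0.002, -0.002]
ft_force: [-6.9, -0.6, 7.3]
grip_width: 0.0157
grip_force: 8.0
```

send_rows(deltas="0 -2 -0.6 0 0 0 0.3;0 0 0 0 0 0 0.45;0 0 0 0 0 0 0.6;0 0 0 0 0 0 0.6;0 0 0 0 0 0 0.6;0 0 -30 0 0 0 0.6;0 0 -50 0 0 0 0.6;-40 0 -30 0 0 0 0.6;-40 0 0 0 0 0 0.6;0 0 0 0 0 0 0.6")

```text
time: 14.95
position: [0.5972, -0.3568, 0.346]
tool_rot: [0.676, 0.737, -0.0, 0.001]
ft_force: [-0.8, -0.0, -0.7]
grip_width: 0.0521
grip_force: 0.0
```

Run:
```python
from h import *
c=robot.camera("scene"); c2=robot.camera("wrist")
for n,cc in[("scene",c),("wrist",c2)]:
    C=tc(cloud(cc).reshape(-1,3)); d=(cc["depth"]>0).ravel()
    L=C[d&(abs(C[:,1])<.09)&(C[:,0]>-.05)&(C[:,0]<.06)&(C[:,2]>.16)&(C[:,2]<.29)]
    if n=="scene": print("lid",np.arctan(-np.polyfit(L[:,0],L[:,2],1)[0]))
    w=d&(C[:,1]<-.135)&(C[:,1]>-.175)&(abs(C[:,0]-.025)<.05)&(C[:,2]>.14)&(C[:,2]<.23)
    if w.sum(): print(n,"grip",w.sum(),np.percentile(C[w],[3,50,97],axis=0).round(4))
a=cv2.resize(c["image"][130:250,210:370],(400,300),interpolation=cv2.INTER_CUBIC); b=cv2.resize(c2["image"],(400,300))
cv2.imwrite("pics/d.png",np.hstack([a,b])[...,::-1])
```

```text
lid 1.073167386991859
scene grip 113 [[ 0.0184 -0.1705  0.1791]
 [ 0.0222 -0.1545  0.1874]
 [ 0.0293 -0.1368  0.1932]]
wrist grip 917 [[ 0.0208 -0.1704  0.1882]
 [ 0.0278 -0.1533  0.1919]
 [ 0.0348 -0.1368  0.1939]]
```

View pics/d.png

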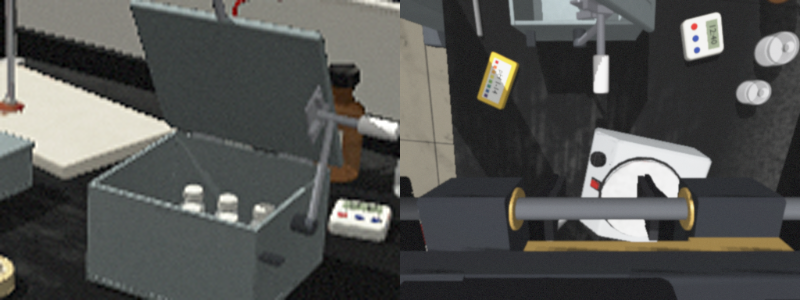

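The rod's pin sits in the bracket at (318,105), the lid is up at its stop, the low case is shut and the gripper is clear. I'm handing it in.

```bash
python3 -c "
from rig import robot
print(robot.hand_in())"
```

```text
the job is handed in; nothing more can be done
None
```

The job is handed in at about 15 s of the 56 s: the tall chest's lid is up at its stop, the prop rod's pin was pushed into the holding slot until it met a firm stop, and the low case was left shut (the result of the judging was not shown).

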